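# Take the wrongly packed heater block out of its case

## Robot

A 6-joint arm with a two-finger parallel gripper is mounted at the origin on a cart in front of the work surface, level with it; the furniture and walls round the work are solid. World frame = base frame: x ahead of the robot, y to its left, z up, the work surface at z = 0. Lengths are in m, angles in rad, forces in N, time in s.
With the tool pointing down it reaches from about 0.425 to 0.95 m from the base axis. Payload 3.5 kg.
Tool frame: the origin (TCP) lies at the very end of the fingers, on their centre line; the grasp point (between the pads) lies 19 mm behind it; z points along the fingers, y is the line along which they close (so a half turn about z gives the same grasp; the last joint's range is limited). The gripper opens to 85 mm and grips with 20 to 120 N. Pads are 22 mm wide; open, the fingers measure 114 mm over their backs; the gripper's body (76 mm by 85 mm) begins 54 mm behind the grasp point. The pads swing forward as they close: fully open they stand 13 mm farther back than shut.
Start: joints at [1.192, 0.286, 1.577, -0, 1.279, -0.15], TCP at [0.153, 0.657, 0.231] pointing down, gripper open.
Joint ranges: [-2.77, 2.77], [-0.9, 2.22], [0.21, 2.48], [-1.53, 4.67], [0.24, 2.81], [-2.84, 2.84]. Speed limits (rad/s): [2.79, 2.79, 3.14, 3.14, 3.14, 3.14].

## Interface

Orientations are given as a unit quaternion [x, y, z, w].
In Python, from plant import ctrl, ticket, read_camera gives the robot as it stands (ctrl), with the cameras as plain functions and the job (ticket).
- The arm moves only by the tool inch_along, called after "Emit:" as name(argument=value, ...), one argument or row to a line, values as JSON. Schema: {"type":"object","properties":{"moves":{"type":"object","properties":{"segments":{"type":"array","items":{"type":"array","items":{"type":"number"},"minItems":7,"maxItems":7},"minItems":1,"maxItems":10}},"additionalProperties":false,"required":["segments"]},"force":{"type":"number"},"only":{"type":"string"},"quiet":{"type":"boolean"},"lines":{"type":"string"}},"required":["moves"],"additionalProperties":false}. moves is an object whose key "segments" holds a list of rows, 1 to 10 of them, each of 7 numbers: dx, dy, dz in shares of 0.5 m (1.0 is 0.5 m), then a rotation vector rx, ry, rz in parts of the range, where 1.0 means 2 pi rad, then the opening from 0.0 (shut) to 1.0 (fully open); each row is the pose to reach, as a shift and turn from the pose commanded when the call began, along the tool's axes at that moment; what a row does not reach only later rows make up. A row lasts 1/8 s, in which the tool goes at most 0.0625 m and 0.188 rad, less where a joint would pass 70% of its speed; a pose out of reach is approached as far as the arm can. The fingers move at their own pace and stop on an object; force is the grip in N (left out, the last holds). Time passes only in rows, so rows that do not move let the fingers close. The tool returns the time, the measured TCP pose, the force, the opening and the grip force at its end. only (a regular expression) keeps the lines of the reply that match it, lines (a string "A,B") keeps lines A to B, and quiet returns only ok. Shift and turn numbers lie between -1 and 1, and a call with a number outside is refused. Input that does not fit is refused with a message, and nothing moves.
- ctrl.get_state(): the state, without advancing time (a new reading comes with each control period).
- read_camera(name): name is "side" or "top"; returns a dict with "pixels" (420x560x3 uint8, red, green, blue), "camera_matrix" (3x3 intrinsics, pixels), "dist_coeffs" ([k1, k2, p1, p2, k3] as OpenCV has them; the pictures are not rectified), "xyz" and "orientation" of the camera in the world. Camera axes: x right, y down, z forward; pixel columns grow to the right and rows downward; lengths in m; the calibration is good to about 2 mm. A picture is of the moment at which its call begins. There is no depth.
- ticket.sign_off(): hands the job in; it is judged then, once.
The state is a dict: "time": time; "qpos": joint angles; "dq": joint speeds; "joint_efforts": joint torques, N m; "eef_pos": TCP position; "tcp_rot": TCP orientation; "contact_force": force on the tool from outside, world axes, zero at the start; "wrist_torque": the same for the moment, N m; "opening": opening from 0.0 (shut) to 1.0 (fully open); "finger_force": force on a finger pad.
Only numpy, scipy, OpenCV 4.12 (cv2) and the standard library are available. Lean on these libraries where they do the work, as an engineer would, in place of code of your own. Each camera call takes 0.05 s, during which the arm holds its last target. There are 200 camera calls.

## Task

Open the hinged lid of the grey case and compare the four aluminium heater blocks with the layout shown in relief behind their nests (two large wells on one half, eight small wells on the other). Take out the one block that lies in the wrong half and stand it in the white return stand, wells up, all the way down and centred between the two cheeks. Leave the other three blocks in their nests, and do not disturb the tube rack or the timer.

Things in the scene. Friction and masses are not known exactly. Their poses are not given: they have to be found in the camera images.
- case: Flat grey case fixed to the bench, 125 (x, front to back) x 258 (y) x 50 mm high without its lid, walls 4 mm. Origin at the centre of its underside; x points from its front to its hinge, z up. Inside, four nests in a row at x = -26.5, y = +84, +28, -28, -84 mm; behind them (x over +5 mm) a shelf 46 mm high carries the layout in relief.
- case_lid (a joint): Angle of the lid: 0 shut, grows as it opens, stop at 2.0 rad (leaning back past upright). It starts between 0 and 0.2 rad. The hinge is stiff (about 0.25 Nm friction): the lid stays where it is left. Open it past 1.4 rad before taking a block.
- lid_hinge (a point): Middle of the hinge line at the case's rear top edge (62.5 mm behind the case's origin, 50 mm up); the line runs along the case's y. The axes turn with the lid.
- lid_tab (a point): Grip point of the lid's black pull tab, at mid-thickness, 145 mm from the hinge line and 20 mm past the lid's front edge. The tab sticks out 30 mm at the middle of that edge, 30 mm wide (along the hinge direction), 6 mm thick. Gripped across its width from above, it can turn between the pads while the hand keeps pointing down. The lid is a 6 mm plate.
- tray_two: Half of the case laid out for blocks with TWO large wells (two large discs in each relief outline); the left or the right half. Fixed black tray, 112 mm along y. Origin at its underside, 4 mm above the bench, in the middle of this half; axes as the case's. Nests at x = -26.5, y = +28 and -28 mm, floor at z = 2 mm, beside each block ribs 3 mm high.
- tray_eight: The other half, laid out for blocks with EIGHT small wells (eight small discs in each relief outline); measures and frame as tray_two.
- block_1: Loose plain aluminium heater block, 56 (x) x 26 (y) x 40 mm high, 100 to 200 g, with two large wells (18 mm) in its top. Origin at the centre of its underside, z up. In the case its x runs front to back; only its long sides have finger room there (28 mm), its ends have 4 mm, its top is 4 mm below the rim: grip it across the 26 mm. Of blocks 1, 2, 3 (alike) the one in tray_eight is wrong.
- block_2: Loose plain aluminium heater block, 56 (x) x 26 (y) x 40 mm high, 100 to 200 g, with two large wells (18 mm) in its top. Origin at the centre of its underside, z up. In the case its x runs front to back; only its long sides have finger room there (28 mm), its ends have 4 mm, its top is 4 mm below the rim: grip it across the 26 mm. Of blocks 1, 2, 3 (alike) the one in tray_eight is wrong.
- block_3: Loose plain aluminium heater block, 56 (x) x 26 (y) x 40 mm high, 100 to 200 g, with two large wells (18 mm) in its top. Origin at the centre of its underside, z up. In the case its x runs front to back; only its long sides have finger room there (28 mm), its ends have 4 mm, its top is 4 mm below the rim: grip it across the 26 mm. Of blocks 1, 2, 3 (alike) the one in tray_eight is wrong.
- block_4: Loose plain aluminium heater block, 56 (x) x 26 (y) x 40 mm high, 100 to 200 g, with eight small wells (7 mm) in its top. Origin at the centre of its underside, z up. In the case its x runs front to back; only its long sides have finger room there (28 mm), its ends have 4 mm, its top is 4 mm below the rim: grip it across the 26 mm. It is always in tray_eight's half, rightly.
- return_stand: White stand fixed to the bench: base 95 (x) x 70 (y) x 4 mm; two cheeks 46 mm long (x), 52 high, 5 thick leave a 36 mm channel along x, open at both ends. Origin centre of underside. The block goes in lengthwise, down on the base. The cheeks are 8 mm higher than it, so hold it by its ends (56 mm): put it down first on the free bench between case and stand, then regrasp.
- tube_rack: Bystander: loose white tube rack, 68 x 118 x 54 mm, left of the stand.
- timer: Bystander: loose white bench timer lying flat, 62 x 62 x 19 mm, behind the stand.

How it is judged:
On the way:
1. the lid has been opened to more than 1.4 rad (value of joint case_lid above 1.4 rad), for 0.2 s.
At the end, for the whole second after the job is handed in: The two-well block from tray_eight's half is released at rest on the stand's base (within 4 mm), 12 mm of centred along and 9 mm across the channel, lengthwise within 0.2 rad, tilt under 0.1 rad, wells up; the other three are in their own halves, under 15 mm from their starts (x of block_4 in the frame of tray_eight between -0.045 and -0.008 m and y of block_4 in the frame of tray_eight between -0.05 and 0.05 m and z of block_4 in the frame of tray_eight below 0.01 m and distance of block_4 from where it was at the start of the episode below 0.015 m and ((x of block_1 in the frame of return_stand between -0.012 and 0.012 m and y of block_1 in the frame of return_stand between -0.009 and 0.009 m and z of block_1 in the frame of return_stand between 0 and 0.008 m and angle between the x axis of block_1 and the x axis of return_stand, either way round below 0.2 rad and angle between block_1's own z axis and vertical below 0.1 rad and linear speed of block_1 below 0.01 m/s and x of block_2 in the frame of tray_two between -0.045 and -0.008 m and y of block_2 in the frame of tray_two between -0.05 and 0.05 m and z of each of block_2, block_3 in the frame of tray_two below 0.01 m and distance of each of block_2, block_3 from where it was at the start of the episode below 0.015 m and x of block_3 in the frame of tray_two between -0.045 and -0.008 m and y of block_3 in the frame of tray_two between -0.05 and 0.05 m) or (x of block_2 in the frame of return_stand between -0.012 and 0.012 m and y of block_2 in the frame of return_stand between -0.009 and 0.009 m and z of block_2 in the frame of return_stand between 0 and 0.008 m and angle between the x axis of block_2 and the x axis of return_stand, either way round below 0.2 rad and angle between block_2's own z axis and vertical below 0.1 rad and linear speed of block_2 below 0.01 m/s and x of block_1 in the frame of tray_two between -0.045 and -0.008 m and y of block_1 in the frame of tray_two between -0.05 and 0.05 m and z of each of block_1, block_3 in the frame of tray_two below 0.01 m and distance of each of block_1, block_3 from where it was at the start of the episode below 0.015 m and x of block_3 in the frame of tray_two between -0.045 and -0.008 m and y of block_3 in the frame of tray_two between -0.05 and 0.05 m) or (x of block_3 in the frame of return_stand between -0.012 and 0.012 m and y of block_3 in the frame of return_stand between -0.009 and 0.009 m and z of block_3 in the frame of return_stand between 0 and 0.008 m and angle between the x axis of block_3 and the x axis of return_stand, either way round below 0.2 rad and angle between block_3's own z axis and vertical below 0.1 rad and linear speed of block_3 below 0.01 m/s and x of block_1 in the frame of tray_two between -0.045 and -0.008 m and y of block_1 in the frame of tray_two between -0.05 and 0.05 m and z of each of block_1, block_2 in the frame of tray_two below 0.01 m and distance of each of block_1, block_2 from where it was at the start of the episode below 0.015 m and x of block_2 in the frame of tray_two between -0.045 and -0.008 m and y of block_2 in the frame of tray_two between -0.05 and 0.05 m))); the robot touches nothing.
It fails at once if the tube rack or the timer is pushed more than 40 mm from its place or tipped (distance of any of tube_rack, timer from where it was at the start of the episode above 0.04 m or angle between any of tube_rack, timer's own z axis and vertical above 0.5 rad).
It also fails if it takes over 69 s, if anything falls off the work surface, if the arm or the gripper's body presses on something with over 40 N, if the wrist force passes 120 N, or if a joint passes its speed limit or range.

## Working session

There is one attempt and no reset: what is moved stays moved. The work goes in short steps, Python scripts to look and compute and a tool call to move; the robot and the scene stay as the last step left them, time stands still between calls to the robot, and variables do not carry over. Pictures are saved under pics/ and viewed, at most 10 in all, crops included, and the job is handed in when it is done.

```bash
ls; mkdir -p pics
```

Create h.py:
```python
import numpy as np, cv2
from scipy.spatial.transform import Rotation as R
from plant import ctrl, ticket, read_camera
def snap(name,fn):
    c=read_camera(name); cv2.imwrite('pics/'+fn+'.png',c['pixels'][:,:,::-1]); np.save('pics/'+fn+'.npy',c,allow_pickle=True); return c
def load(fn): return np.load('pics/'+fn+'.npy',allow_pickle=True).item()
def rot(c):
    o=np.array(c['orientation'],float); return R.from_quat(o).as_matrix() if o.size==4 else o.reshape(3,3)
def ray(c,uv):
    K=np.array(c['camera_matrix']).reshape(3,3);p=cv2.undistortPoints(np.array(uv,float).reshape(-1,1,2),K,np.array(c['dist_coeffs'],float)).reshape(-1,2)
    return np.array(c['xyz']),np.c_[p,np.ones(len(p))]@rot(c).T
def at_z(c,uv,z):
    o,d=ray(c,uv); return o+d*((z-o[2])/d[:,2])[:,None]
def proj(c,P):
    M=rot(c);t=-M.T@np.array(c['xyz']);K=np.array(c['camera_matrix']).reshape(3,3)
    return cv2.projectPoints(np.array(P,float).reshape(-1,3),cv2.Rodrigues(M.T)[0],t,K,np.array(c['dist_coeffs'],float))[0].reshape(-1,2)
def tool(): 
    s=ctrl.get_state(); return np.array(s['eef_pos']),R.from_quat(s['tcp_rot']) if np.size(s['tcp_rot'])==4 else R.from_matrix(np.reshape(s['tcp_rot'],(3,3)))
```

Run:
```python
from h import *
for n in('top','side'):
    c=snap(n,n+'0'); print(n,c['xyz'],rot(c).round(2).tolist(),c['camera_matrix'])
print(ctrl.get_state())
```

```text
pics
plant.py
top [0.43193633 0.13823527 0.98595346] [[-0.01, -0.99, 0.11], [-1.0, 0.01, -0.01], [0.01, -0.11, -0.99]] [[383.43850516   0.         277.48158995]
 [  0.         383.43850516 212.59739441]
 [  0.           0.           1.        ]]
side [ 0.08636157 -0.69649231  0.7536082 ] [[0.88, -0.28, 0.37], [-0.47, -0.52, 0.72], [-0.0, -0.81, -0.59]] [[427.52801499   0.         281.29703096]
 [  0.         427.52801499 210.4263264 ]
 [  0.           0.           1.        ]]
{'time': 0.1, 'qpos': array([ 1.19199825e+00,  2.87104869e-01,  1.57802064e+00,  3.52595648e-05,
        1.27864642e+00, -1.50022537e-01]), 'dq': array([ 0.00028155,  0.0004984 , -0.00454284,  0.00025861, -0.00021753,
        0.0005995 ]), 'joint_efforts': array([ 9.58182827e-04, -4.07294047e+01, -2.93700027e+01, -1.26503519e-04,
        3.38060578e-03,  2.08331682e-05]), 'eef_pos': array([0.15283356, 0.65685489, 0.23007239]), 'tcp_rot': array([ 1.14143476e-01,  9.93463678e-01, -1.04735578e-03, -3.01055956e-04]), 'contact_force': array([ 0.04426263, -0.63738314, -0.11276337]), 'wrist_torque': array([0.07174554, 0.01265622, 0.00504187]), 'finger_force': 0.0, 'opening': 1.0043099931312829}
```

View pics/top0.png

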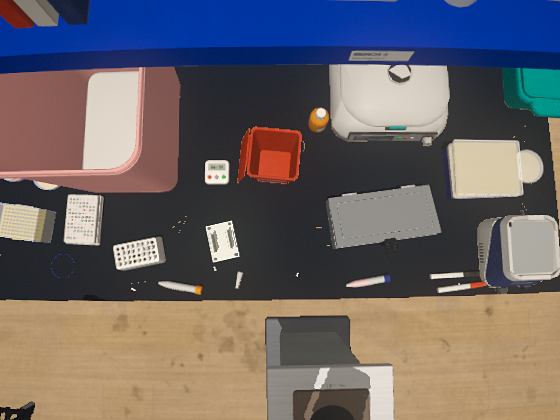

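View pics/side0.png

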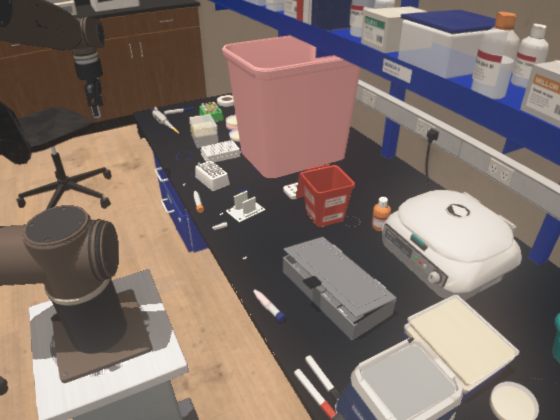

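The top view shows the case lid at about (327–441, 186–249) with its tab at (391,244), the stand at (222,241), the rack at (138,253) and the timer at (217,172). I'll zoom in on the case and the stand.

Run:
```python
from h import *
t=load('top0')['pixels'];s=load('side0')['pixels']
f=lambda im,x,y,w,h,k:cv2.resize(im[y:y+h,x:x+w],None,fx=k,fy=k,interpolation=cv2.INTER_CUBIC)
a=f(t,315,175,140,84,4);b=f(t,195,210,60,60,4)
c=f(s,270,225,140,110,4)[:, :];d=f(s,215,180,60,48,4)
C=np.zeros((600,800,3),np.uint8)
C[0:252,0:420]=cv2.resize(a,(420,252));C[0:240,430:670]=b
C[260:590,0:420]=cv2.resize(c,(420,330));C[260:452,430:670]=d
cv2.imwrite('pics/crop1.png',C[:,:,::-1])
```

```text
(no output)
```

View pics/crop1.png

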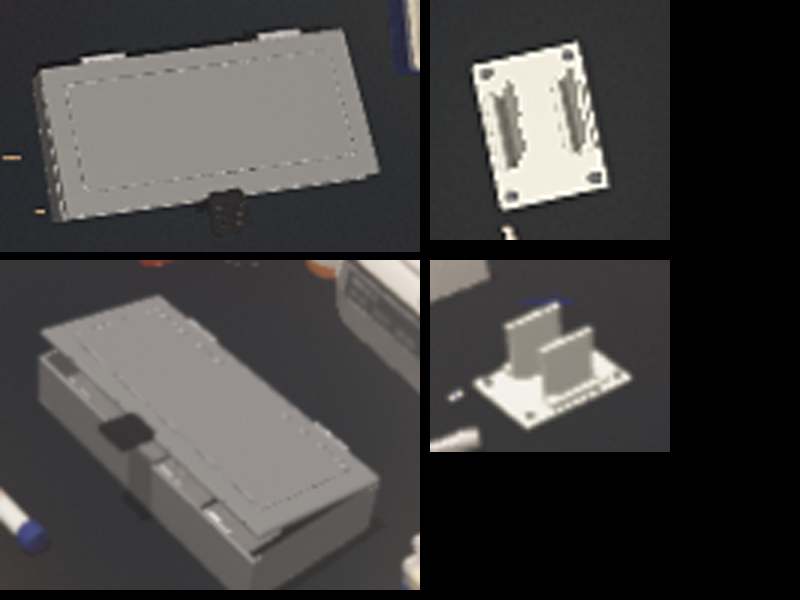

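The lid is slightly ajar, its corners are clear in both views, and the stand's long axis runs roughly along x. I'll fit the poses of both.

Create fit.py:
```python
from h import *
from scipy.optimize import least_squares
T,S=load('top0'),load('side0')
def W(p,P):
    c,s=np.cos(p[2]),np.sin(p[2]);P=np.array(P,float); return np.c_[p[0]+c*P[:,0]-s*P[:,1],p[1]+s*P[:,0]+c*P[:,1],P[:,2]]
def lid(P,a): # P: r from hinge, y, t -> case frame
    P=np.array(P,float);r,y,t=P.T
    return np.c_[.0625-r*np.cos(a)+t*np.sin(a)*1,y,.05+r*np.sin(a)+t*np.cos(a)]
L=[(0,.129,.006),(0,-.129,.006),(.125,-.129,.006),(.125,.129,.006)]
Lt=np.array([(328.3,199),(429.3,185),(441,232.3),(335.7,248.3)])
Ls=np.array([(322.3,236.7),(396,300),(353.3,315.7),(283.3,250)])
C=[(-.0625,.129,.05),(-.0625,.129,0)]; Cs=np.array([(283.3,256.7),(282.7,270)])
def res(p):
    l=W(p,lid(L,p[3]))
    return np.r_[(proj(T,l)-Lt).ravel(),(proj(S,l)-Ls).ravel(),(proj(S,W(p,C))-Cs).ravel()]
r=least_squares(res,[.5,-.1,.1,.1],loss='soft_l1');print('case',r.x.round(4),res(r.x).round(1))
print('tab',W(r.x,lid([(.145,0,.003)],r.x[3])),'hinge',W(r.x,[(.0625,0,.05)]),proj(T,W(r.x,lid([(.155,0,.003)],r.x[3]))))
b=[(.0475,.035,.004),(.0475,-.035,.004),(-.0475,-.035,.004),(-.0475,.035,.004)]
bt=np.array([(206.25,226.25),(231.75,220.5),(239.5,256.75),(212.5,262.5)])
bs=np.array([(239.5,222),(226.25,210.5)])
bi=[b[2],b[3]]
f=lambda p:np.r_[(proj(T,W(p,b))-bt).ravel(),(proj(S,W(p,bi))-bs).ravel()]
q=least_squares(f,[.4,.2,.1],loss='soft_l1');print('stand',q.x.round(4),f(q.x).round(1))
print('rack',at_z(T,[(113,242),(162,236),(166,262),(116,270)],.054).round(3).tolist(),'timer',at_z(T,[(217,172)],.019).round(3))
```

```bash
python3 fit.py
```

```text
case [ 0.5227 -0.1322  0.1096  0.1577] [-0.4 -1.4 -0.1  0.4 -0.3  1.5  0.4 -0.9  0.5 -0.2  0.1 -1.6  1.5  2.4
 -0.4 -1.4 -1.2  0.2 -0.6  1.7]
tab [[ 0.4429846  -0.14099756  0.07574065]] hinge [[ 0.58485613 -0.12538064  0.05      ]] [[391.22635656 253.12809562]]
stand [0.4701 0.2683 0.1989] [-0.7 -0.3  0.5 -0.2  0.2 -0.1  0.3 -0.1 -0.5 -0.2 -0.6  0.2]
rack [[0.469, 0.532, 0.054], [0.483, 0.41, 0.054], [0.419, 0.399, 0.054], [0.401, 0.522, 0.054]] timer [[0.647 0.281 0.019]]
```

Create d.py:
```python
import sys
from h import *
# args: yaw then x y z triples ; prints tool-frame shifts and rotvec from the current pose
a=[float(v) for v in sys.argv[1:]]
p,r=tool(); y=a[0]
t=R.from_euler('z',y)*R.from_matrix([[0,1,0],[1,0,0],[0,0,-1]])  # y axis along yaw
t=R.from_matrix(np.c_[[np.sin(y),-np.cos(y),0],[np.cos(y),np.sin(y),0],[0,0,-1]])
for i in range(1,len(a),3): print(np.round(r.inv().apply(np.array(a[i:i+3])-p),4),np.round((r.inv()*t).as_rotvec(),3))
```

```bash
python3 d.py 1.68 .46 .28 .25
```

```text
Traceback (most recent call last):
  File "d.py", line 7, in <module>
    t=R.from_matrix(np.c_[[np.sin(y),-np.cos(y),0],[np.cos(y),np.sin(y),0],[0,0,-1]])
  File "scipy/spatial/transform/_rotation.pyx", line 1143, in scipy.spatial.transform._rotation.Rotation.from_matrix
ValueError: Non-positive determinant (left-handed or null coordinate frame) in rotation matrix 0: [[ 0.9940432  -0.10898675  0.        ]
 [ 0.10898675  0.9940432   0.        ]
 [ 0.          0.         -1.        ]].
```

```bash
sed -i '/from_euler/d; s/\[np.sin(y),-np.cos(y),0\]/[-np.sin(y),np.cos(y),0]/' d.py; python3 d.py 1.68 .46 .28 .25
```

```text
[-0.3846 -0.2974 -0.0194] [-0.002 -0.001 -0.338]
```

The rows are not in the units I measure in: shifts go in shares of 0.5 m and turns go in shares of 2 pi rad. I convert before sending: -0.385 m / 0.5 = -0.77, -0.345 m / 0.5 = -0.69, -0.338 rad / 6.2832 = -0.0538.

Emit:
inch_along(
  moves={"segments":[[-0.1,-0.08,-0.04,0,0,-0.008,0.7],[-0.2,-0.16,-0.04,0,0,-0.0159,0.7],[-0.3,-0.23,-0.04,0,0,-0.0318,0.7],[-0.4,-0.3,-0.04,0,0,-0.0477,0.7],[-0.5,-0.38,-0.04,0,0,-0.0538,0.7],[-0.6,-0.46,-0.04,0,0,-0.0538,0.7],[-0.69,-0.53,-0.04,0,0,-0.0538,0.7],[-0.77,-0.594,-0.04,0,0,-0.0538,0.7],[-0.77,-0.594,-0.04,0,0,-0.0538,0.7]]},
  force=40,
)

```text
time: 1.23
eef_pos: [0.4623, 0.2781, 0.2508]
tcp_rot: [-0.052, 0.999, -0.0, -0.0]
contact_force: [-0.2, -0.5, -0.7]
opening: 0.699
finger_force: 0.0
```

```bash
python3 d.py 1.68 .438 -.141 .14 .438 -.141 .055
```

```text
[ 0.0675 -0.4143  0.1111] [-0.001 -0.001 -0.005]
[ 0.0674 -0.4142  0.1961] [-0.001 -0.001 -0.005]
```

In the tool's units: -0.414 m / 0.5 = -0.828, 0.05 m / 0.5 = 0.1, -0.005 rad / 6.2832 = -0.0008.

Emit:
inch_along(
  moves={"segments":[[0.02,-0.12,0.03,0,0,-0.0008,0.7],[0.04,-0.24,0.06,0,0,-0.0008,0.7],[0.06,-0.36,0.09,0,0,-0.0008,0.7],[0.08,-0.48,0.12,0,0,-0.0008,0.7],[0.1,-0.6,0.16,0,0,-0.0008,0.7],[0.12,-0.72,0.2,0,0,-0.0008,0.7],[0.134,-0.828,0.222,0,0,-0.0008,0.7],[0.134,-0.828,0.222,0,0,-0.0008,0.7]]},
)

```text
time: 2.22
eef_pos: [0.4384, -0.1399, 0.1392]
tcp_rot: [-0.055, 0.999, 0.001, -0.001]
contact_force: [-0.1, -0.3, -0.4]
opening: 0.7
finger_force: 0.0
```

```bash
python3 d.py 1.68  .438 -.141 .0565
```

Run:
```python
from h import *
S=snap('side','side1');T=snap('top','top1')
C=np.zeros((600,800,3),np.uint8)
C[:420,:]=cv2.resize(S['pixels'][180:390,200:600-40],(800,467))[:420]
cv2.imwrite('pics/s1.png',C[:420,:,::-1])
```

```text
[ 0.0004 -0.0012  0.0827] [ 0.001 -0.002  0.   ]
```

View pics/s1.png

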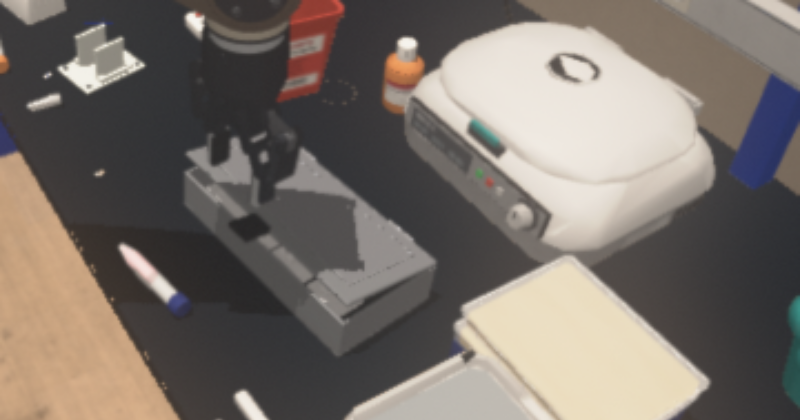

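The gripper is above the tab at (250,227) in this crop, with its fingers on either side. Next I descend and close.

In the tool's units: 0.082 m / 0.5 = 0.164, 0.07 m / 0.5 = 0.14.

Emit:
inch_along(
  moves={"segments":[[0,-0.002,0.08,0,0,0,0.7],[0,-0.002,0.14,0,0,0,0.7],[0,-0.002,0.164,0,0,0,0.7],[0,-0.002,0.164,0,0,0,0.3],[0,-0.002,0.164,0,0,0,0.1],[0,-0.002,0.164,0,0,0,0.1],[0,-0.002,0.164,0,0,0,0.1]]},
  force=40,
)

```text
time: 3.2
eef_pos: [0.4405, -0.1423, 0.0605]
tcp_rot: [-0.058, 0.998, -0.004, 0.001]
contact_force: [-2.3, -10.5, -2.3]
opening: 0.338
finger_force: 39.5
```

Run:
```python
from fit import *
p,rr=tool()
a0=r.x[3]
for a in np.r_[.157:1.6:.13]:
    w=W(r.x,lid([(.15,0,.003)],a))-W(r.x,lid([(.15,0,.003)],a0))
    print(round(a,2),rr.inv().apply(w).round(3))
```

```text
case [ 0.5227 -0.1322  0.1096  0.1577] [-0.4 -1.4 -0.1  0.4 -0.3  1.5  0.4 -0.9  0.5 -0.2  0.1 -1.6  1.5  2.4
 -0.4 -1.4 -1.2  0.2 -0.6  1.7]
tab [[ 0.4429846  -0.14099756  0.07574065]] hinge [[ 0.58485613 -0.12538064  0.05      ]] [[391.22635656 253.12809562]]
stand [0.4701 0.2683 0.1989] [-0.7 -0.3  0.5 -0.2  0.2 -0.1  0.3 -0.1 -0.5 -0.2 -0.6  0.2]
rack [[0.469, 0.532, 0.054], [0.483, 0.41, 0.054], [0.419, 0.399, 0.054], [0.401, 0.522, 0.054]] timer [[0.647 0.281 0.019]]
0.16 [[0. 0. 0.]]
0.29 [[-0.005 -0.    -0.019]]
0.42 [[-0.012 -0.    -0.037]]
0.55 [[-0.021 -0.001 -0.054]]
0.68 [[-0.033 -0.001 -0.07 ]]
0.81 [[-0.046 -0.001 -0.084]]
0.94 [[-0.061 -0.001 -0.096]]
1.07 [[-0.078 -0.001 -0.106]]
1.2 [[-0.096 -0.002 -0.114]]
1.33 [[-0.115 -0.002 -0.12 ]]
1.46 [[-0.134 -0.002 -0.123]]
1.59 [[-0.153 -0.002 -0.123]]
```

In the tool's units: -0.106 m / 0.5 = -0.212, -0.002 m / 0.5 = -0.004.

Emit:
inch_along(
  moves={"segments":[[-0.01,-0.004,-0.038,0,0,0,0.1],[-0.024,-0.004,-0.074,0,0,0,0.1],[-0.042,-0.006,-0.108,0,0,0,0.1],[-0.066,-0.006,-0.14,0,0,0,0.1],[-0.092,-0.006,-0.168,0,0,0,0.1],[-0.122,-0.006,-0.192,0,0,0,0.1],[-0.156,-0.006,-0.212,0,0,0,0.1],[-0.156,-0.006,-0.212,0,0,0,0.1]]},
)

```text
time: 4.2
eef_pos: [0.5181, -0.1328, 0.1653]
tcp_rot: [-0.058, 0.998, 0.0, 0.0]
contact_force: [0.4, -1.8, -0.5]
opening: 0.337
finger_force: 43.4
```

```bash
python3 -c "
from h import *
snap('side','side2')"
```

```text
(no output)
```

View pics/side2.png

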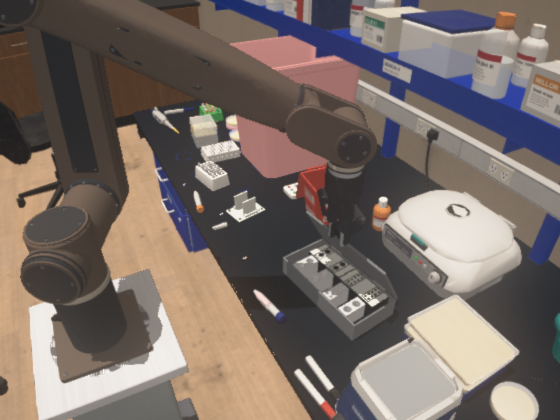

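The lid is following the gripper and the blocks are now visible around (335,285). I'll carry on past upright.

In the tool's units: -0.085 m / 0.5 = -0.17, -0.075 m / 0.5 = -0.15.

Emit:
inch_along(
  moves={"segments":[[-0.036,0,-0.016,0,0,0,0.1],[-0.074,-0.002,-0.028,0,0,0,0.1],[-0.112,-0.002,-0.034,0,0,0,0.1],[-0.15,-0.002,-0.034,0,0,0,0.1],[-0.17,-0.002,-0.032,0,0,0,0.1],[-0.17,-0.002,-0.032,0,0,0,0.1],[-0.17,-0.002,-0.032,0,0,0,0.6],[-0.17,-0.002,-0.032,0,0,0,0.6],[-0.17,-0.002,-0.1,0,0,0,0.6],[-0.17,-0.002,-0.16,0,0,0,0.6]]},
)

```text
time: 5.5
eef_pos: [0.6017, -0.1249, 0.2452]
tcp_rot: [-0.057, 0.998, -0.0, 0.0]
contact_force: [1.0, 0.1, -0.4]
opening: 0.601
finger_force: 0.0
```

```bash
python3 d.py 1.68 .45 .0 .25
```

```text
[ 0.1365  0.1413 -0.005 ] [-0.001  0.001  0.004]
```

In the tool's units: 0.24 m / 0.5 = 0.48, 0.18 m / 0.5 = 0.36.

Emit:
inch_along(
  moves={"segments":[[0.08,0.08,-0.01,0,0,0,0.6],[0.16,0.16,-0.01,0,0,0,0.6],[0.24,0.24,-0.01,0,0,0,0.6],[0.272,0.36,-0.01,0,0,0,0.6],[0.272,0.48,-0.01,0,0,0,0.6],[0.272,0.48,-0.01,0,0,0,0.6]]},
)

```text
time: 6.25
eef_pos: [0.4384, 0.1015, 0.2498]
tcp_rot: [-0.06, 0.998, 0.0, 0.001]
contact_force: [0.6, -0.0, 1.1]
opening: 0.598
finger_force: 0.0
```

Run:
```python
from fit import *
T=snap('top','top3');S=snap('side','side3')
C=np.zeros((600,800,3),np.uint8)
C[:330,:560]=cv2.resize(T['pixels'][175:257,315:455],(560,330),interpolation=cv2.INTER_CUBIC)
C[340:,:340]=cv2.resize(S['pixels'][225:355,270:440],(340,260),interpolation=cv2.INTER_CUBIC)
C[340:,350:710]=cv2.resize(S['pixels'][130:230,270:420],(360,260),interpolation=cv2.INTER_CUBIC)
cv2.imwrite('pics/c3.png',C[:,:,::-1])
```

```text
case [ 0.5227 -0.1322  0.1096  0.1577] [-0.4 -1.4 -0.1  0.4 -0.3  1.5  0.4 -0.9  0.5 -0.2  0.1 -1.6  1.5  2.4
 -0.4 -1.4 -1.2  0.2 -0.6  1.7]
tab [[ 0.4429846  -0.14099756  0.07574065]] hinge [[ 0.58485613 -0.12538064  0.05      ]] [[391.22635656 253.12809562]]
stand [0.4701 0.2683 0.1989] [-0.7 -0.3  0.5 -0.2  0.2 -0.1  0.3 -0.1 -0.5 -0.2 -0.6  0.2]
rack [[0.469, 0.532, 0.054], [0.483, 0.41, 0.054], [0.419, 0.399, 0.054], [0.401, 0.522, 0.054]] timer [[0.647 0.281 0.019]]
```

View pics/c3.png

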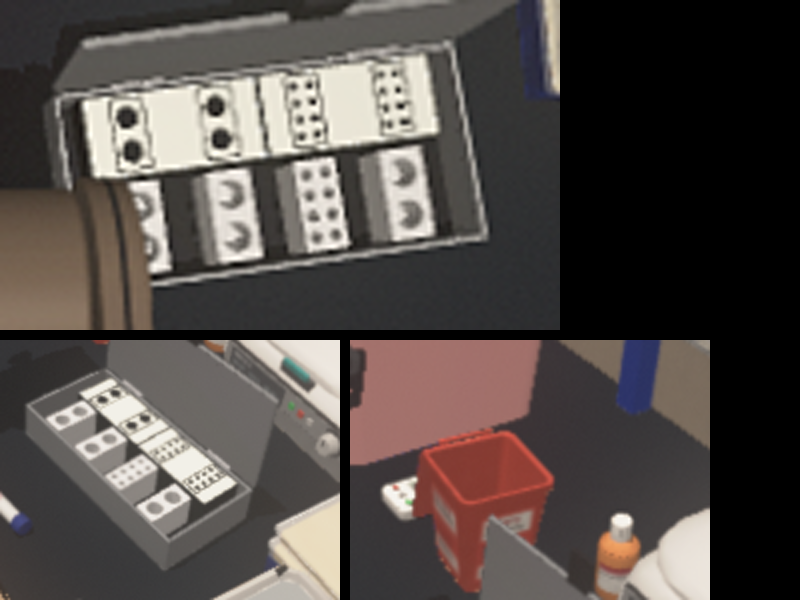

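The lid is open past upright. The left half's relief shows two wells and the right half's eight. The wrong block is the rightmost one, a two-well block at crop (413,193). I'll measure it now.

```bash
python3 - <<'E' | tail -8
from fit import *
T=load('top3');S=load('side3')
print('nest',W(r.x,[(-.0265,-.084,.046)]))
k=lambda q:[(315+u/4,175+v/4.024) for u,v in q]
c=at_z(T,k([(388,151),(423,146),(438,231),(403,240)]),.046);print(c.round(4).tolist(),c.mean(0).round(4))
print('side',at_z(S,[(270+165/2,225+164/2)],.046).round(4))
# rim corners outer z=.05 : RR(447,40) FR(488,237)
print('rim',at_z(T,k([(451,40),(488,237)]),.05).round(4).tolist(),W(r.x,[(.0625,-.129,.05),(-.0625,-.129,.05)]).round(4).tolist())
E
```

```text
-0.4 -1.4 -1.2  0.2 -0.6  1.7]
tab [[ 0.4429846  -0.14099756  0.07574065]] hinge [[ 0.58485613 -0.12538064  0.05      ]] [[391.22635656 253.12809562]]
stand [0.4701 0.2683 0.1989] [-0.7 -0.3  0.5 -0.2  0.2 -0.1  0.3 -0.1 -0.5 -0.2 -0.6  0.2]
rack [[0.469, 0.532, 0.054], [0.483, 0.41, 0.054], [0.419, 0.399, 0.054], [0.401, 0.522, 0.054]] timer [[0.647 0.281 0.019]]
nest [[ 0.50558152 -0.21861441  0.046     ]]
[[0.5332, -0.2092, 0.046], [0.536, -0.2318, 0.046], [0.483, -0.2385, 0.046], [0.4778, -0.2159, 0.046]] [ 0.5075 -0.2238  0.046 ]
side [[ 0.5077 -0.2208  0.046 ]]
rim [[0.6021, -0.2523, 0.05], [0.4785, -0.2687, 0.05]] [[0.599, -0.2536, 0.05], [0.4747, -0.2673, 0.05]]
```

```bash
python3 d.py 1.685 .507 -.222 .13
```

```text
[-0.0301 -0.3263  0.12  ] [-0.001  0.001  0.001]
```

In the tool's units: -0.326 m / 0.5 = -0.652, -0.29 m / 0.5 = -0.58.

Emit:
inch_along(
  moves={"segments":[[-0.01,-0.12,0,0,0,0,0.5],[-0.02,-0.24,0.02,0,0,0,0.5],[-0.03,-0.36,0.04,0,0,0,0.5],[-0.04,-0.48,0.08,0,0,0,0.5],[-0.06,-0.58,0.16,0,0,0,0.5],[-0.06,-0.652,0.24,0,0,0,0.5],[-0.06,-0.652,0.24,0,0,0,0.5],[-0.06,-0.652,0.24,0,0,0,0.5]]},
)

```text
time: 7.35
eef_pos: [0.5059, -0.2232, 0.1297]
tcp_rot: [-0.056, 0.998, -0.0, 0.0]
contact_force: [-0.0, -0.8, 0.8]
opening: 0.499
finger_force: 0.0
```

```bash
python3 d.py 1.685 .507 -.222 .014;  python3 -c "
from h import *
S=snap('side','side4');T=snap('top','top4')
C=np.zeros((400,800,3),np.uint8)
C[:,:400]=cv2.resize(S['pixels'][215:355,280:420],(400,400));C[:,400:]=cv2.resize(T['pixels'][150:290,320:460],(400,400))
cv2.imwrite('pics/c4.png',C[:,:,::-1])"
```

```text
[-0.0012  0.001   0.1157] [-0.     0.    -0.002]
```

View pics/c4.png

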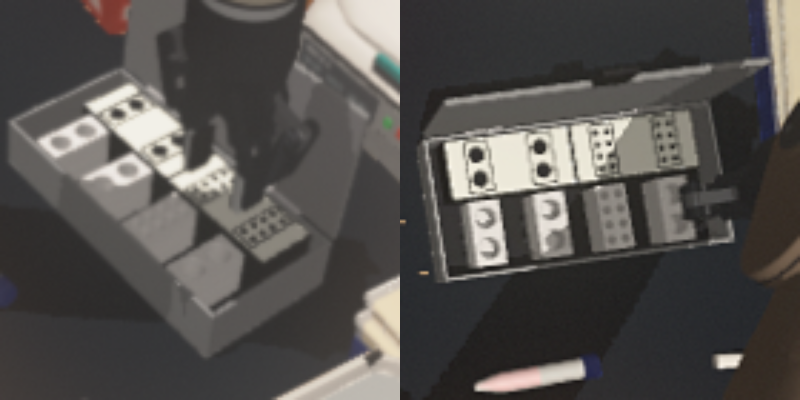

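The open fingers hang over the rightmost block, at (640–735, 200) in the right half. Now I descend gently.

In the tool's units: 0.115 m / 0.5 = 0.23, 0.105 m / 0.5 = 0.21.

Emit:
inch_along(
  moves={"segments":[[-0.002,0.002,0.08,0,0,0,0.5],[-0.002,0.002,0.14,0,0,0,0.5],[-0.002,0.002,0.17,0,0,0,0.5],[-0.002,0.002,0.19,0,0,0,0.5],[-0.002,0.002,0.21,0,0,0,0.5],[-0.002,0.002,0.23,0,0,0,0.5],[-0.002,0.002,0.23,0,0,0,0.5]]},
  force=50,
)

```text
time: 8.32
eef_pos: [0.5066, -0.2206, 0.0136]
tcp_rot: [-0.057, 0.998, 0.0, -0.001]
contact_force: [0.7, -0.2, -0.9]
opening: 0.495
finger_force: 0.0
```

Emit:
inch_along(
  moves={"segments":[[0,0,0,0,0,0,0.2],[0,0,0,0,0,0,0.1],[0,0,0,0,0,0,0.1],[0,0,0,0,0,0,0.1],[0,0,0,0,0,0,0.1]]},
  force=60,
)

```text
time: 8.95
eef_pos: [0.5073, -0.2208, 0.0148]
tcp_rot: [-0.057, 0.998, 0.0, 0.0]
contact_force: [-0.1, 3.3, 3.7]
opening: 0.294
finger_force: 59.7
```

In the tool's units: 0.3 m / 0.5 = 0.6, -0.03 m / 0.5 = -0.06.

Emit:
inch_along(
  moves={"segments":[[0,0,-0.06,0,0,0,0.1],[0,0,-0.16,0,0,0,0.1],[0,0,-0.26,0,0,0,0.1],[0,0.12,-0.28,0,0,0,0.1],[0,0.24,-0.28,0,0,0,0.1],[0,0.36,-0.28,0,0,0,0.1],[0,0.48,-0.28,0,0,0,0.1],[0,0.6,-0.28,0,0,0,0.1],[0,0.6,-0.28,0,0,0,0.1]]},
)

```text
time: 10.07
eef_pos: [0.4714, 0.0804, 0.1533]
tcp_rot: [-0.06, 0.998, -0.0, -0.001]
contact_force: [-0.7, -0.7, -2.3]
opening: 0.296
finger_force: 59.8
```

```bash
python3 d.py 1.77 .5 .115 .05 .5 .115 .010;python3 -c "
from h import *
print(at_z(load('top0'),[(297,274),(239,280),(244,158),(318,227)],.0).round(3))"
```

```text
[-0.0327  0.0309  0.1032] [ 0.    -0.001 -0.079]
[-0.0327  0.0309  0.1432] [ 0.    -0.001 -0.079]
[[0.384 0.079 0.   ]
 [0.371 0.227 0.   ]
 [0.688 0.213 0.   ]
 [0.504 0.023 0.   ]]
```

In the tool's units: 0.143 m / 0.5 = 0.286, 0.14 m / 0.5 = 0.28, -0.079 rad / 6.2832 = -0.0126.

Emit:
inch_along(
  moves={"segments":[[-0.064,0.062,0.1,0,0,-0.0126,0.1],[-0.064,0.062,0.2,0,0,-0.0126,0.1],[-0.064,0.062,0.25,0,0,-0.0126,0.1],[-0.064,0.062,0.27,0,0,-0.0126,0.1],[-0.064,0.062,0.28,0,0,-0.0126,0.1],[-0.064,0.062,0.286,0,0,-0.0126,0.1],[-0.064,0.062,0.286,0,0,-0.0126,0.1],[-0.064,0.062,0.286,0,0,-0.0126,0.1]]},
)

```text
time: 11.08
eef_pos: [0.5018, 0.1117, 0.0122]
tcp_rot: [-0.096, 0.995, -0.0, 0.001]
contact_force: [-0.3, 0.2, -1.9]
opening: 0.298
finger_force: 59.8
```

In the tool's units: 0.002 m / 0.5 = 0.004, 0.001 m / 0.5 = 0.002.

Emit:
inch_along(
  moves={"segments":[[0,0,0.002,0,0,0,0.1],[0,0,0.004,0,0,0,0.1],[0,0,0.004,0,0,0,0.1],[0,0,0.004,0,0,0,0.1]]},
)

```text
time: 11.58
eef_pos: [0.5011, 0.1117, 0.0093]
tcp_rot: [-0.096, 0.995, -0.0, -0.0]
contact_force: [0.2, -0.6, -1.9]
opening: 0.3
finger_force: 59.8
```

```bash
python3 d.py 1.77 .5 .115 .0088
```

```text
[0.0005 0.0035 0.0005] [-0.    -0.    -0.006]
```

In the tool's units: -0.18 m / 0.5 = -0.36, -0.17 m / 0.5 = -0.34.

Emit:
inch_along(
  moves={"segments":[[0,0,0,0,0,0,0.4],[0,0,0,0,0,0,0.5],[0,0,0,0,0,0,0.5],[0,0,-0.04,0,0,0,0.5],[0,0,-0.12,0,0,0,0.5],[0,0,-0.22,0,0,0,0.5],[0.1,0,-0.32,0,0,0,0.9],[0.1,-0.12,-0.36,0,0,0,0.9],[0.1,-0.24,-0.36,0,0,0,0.9],[0.1,-0.34,-0.36,0,0,0,0.9]]},
)

```text
time: 12.82
eef_pos: [0.4852, -0.0668, 0.1906]
tcp_rot: [-0.096, 0.995, -0.001, 0.001]
contact_force: [0.7, -0.1, -0.5]
opening: 0.904
finger_force: 0.0
```

```bash
python3 -c "
from h import *
S=snap('side','side5');T=snap('top','top5')
C=np.zeros((400,800,3),np.uint8)
C[:,:400]=cv2.resize(S['pixels'][180:280,200:300],(400,400),interpolation=cv2.INTER_CUBIC);C[:,400:]=cv2.resize(T['pixels'][180:280,235:335],(400,400),interpolation=cv2.INTER_CUBIC)
cv2.imwrite('pics/c5.png',C[:,:,::-1])"
```

```text
(no output)
```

View pics/c5.png

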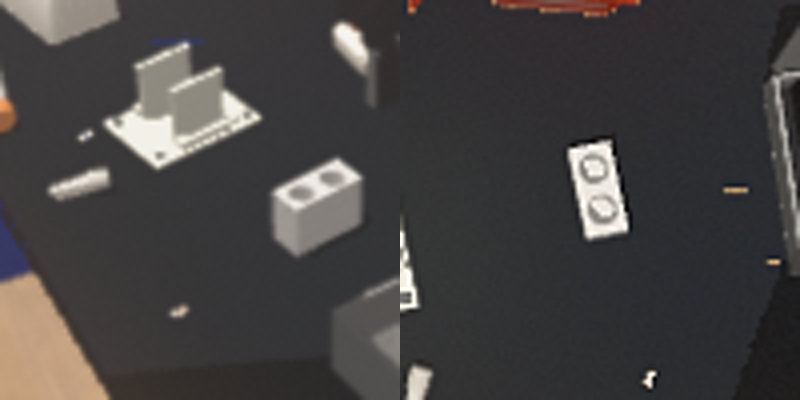

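The block stands upright on the bench. Its top face in the top view is centred near (598,189) in the crop, and its yaw looks close to the stand's.

```bash
python3 - <<'E' | tail -5
from fit import *
T=load('top5');S=load('side5')
k=lambda q,o:[(o[0]+u/4,o[1]+v/4) for u,v in q]
c=at_z(T,k([(168,147),(212,140),(229,230),(185,238)],(235,180)),.04)
e=c[0]+c[1]-c[2]-c[3]; print('top',c.mean(0).round(4),'yaw',np.arctan2(e[1],e[0]),np.linalg.norm(e)/2)
c=at_z(S,k([(273,191),(339,159),(362,178),(297,210)],(200,180)),.04)
e=c[1]+c[2]-c[0]-c[3];print('side',c.mean(0).round(4),np.arctan2(e[1],e[0]),np.linalg.norm(e)/2)
# stand cheek tops in side (z .056): cheeks (far/left) (136,67)-(190,42), near (169,95)-(223,68)
# base corners in side: left, front, right
s=at_z(S,k([(104,124),(160,168),(261,117)],(200,180)),.004);print('stand side centre from L/R corners',((s[0]+s[2])/2).round(4),'yaw',np.arctan2(*(s[2]-s[1])[1::-1]))
ch=at_z(S,k([(136,67),(190,42),(169,95),(223,68)],(200,180)),.056);print('cheek mid',ch.mean(0).round(4),'yaw',np.arctan2(*(ch[3]-ch[2])[1::-1]),np.arctan2(*(ch[1]-ch[0])[1::-1]))
E
```

```text
rack [[0.469, 0.532, 0.054], [0.483, 0.41, 0.054], [0.419, 0.399, 0.054], [0.401, 0.522, 0.054]] timer [[0.647 0.281 0.019]]
top [0.5015 0.11   0.04  ] yaw 0.16959140145048807 0.057030013597937766
side [0.5032 0.1113 0.04  ] 0.18312381399144956 0.056188150848785035
stand side centre from L/R corners [0.4706 0.2679 0.004 ] yaw 0.2364527332604902
cheek mid [0.4685 0.2618 0.056 ] yaw 0.25957766961703777 0.23694673017589954
```

```bash
python3 d.py 0.195 .502 .1115 .12
```

```text
[-0.0498  0.1742  0.0698] [-1.000e-03  3.000e-03  1.564e+00]
```

In the tool's units: 0.174 m / 0.5 = 0.348, 0.16 m / 0.5 = 0.32, 1.564 rad / 6.2832 = 0.2489.

Emit:
inch_along(
  moves={"segments":[[-0.04,0.08,0,0,0,0.0286,0.9],[-0.06,0.16,0,0,0,0.0573,0.9],[-0.08,0.24,0,0,0,0.0859,0.9],[-0.1,0.32,0,0,0,0.1146,0.9],[-0.1,0.348,0,0,0,0.1432,0.9],[-0.1,0.348,0.04,0,0,0.1719,0.9],[-0.1,0.348,0.08,0,0,0.2005,0.9],[-0.1,0.348,0.14,0,0,0.2292,0.9],[-0.1,0.348,0.14,0,0,0.2489,0.9],[-0.1,0.348,0.14,0,0,0.2489,0.9]]},
)

```text
time: 14.18
eef_pos: [0.4997, 0.1163, 0.1189]
tcp_rot: [0.632, 0.775, -0.0, -0.0]
contact_force: [0.2, 0.1, -0.5]
opening: 0.895
finger_force: 0.0
```

```bash
python3 d.py 0.195 .502 .1115 .004
```

```text
[-0.0052  0.0014  0.1149] [-0.001 -0.     0.007]
```

In the tool's units: 0.03 m / 0.5 = 0.06.

Emit:
inch_along(
  moves={"segments":[[0,0,0.06,0,0,0,0.9],[0,0,0.06,0,0,0,0.9]]},
)

```text
time: 14.42
eef_pos: [0.4985, 0.1159, 0.0877]
tcp_rot: [0.632, 0.775, -0.001, -0.002]
contact_force: [-0.3, -0.2, -0.6]
opening: 0.9
finger_force: 0.0
```

```bash
python3 d.py 0.195 .502 .1115 .004
```

```text
[-0.0051  0.0029  0.0837] [-0.004 -0.001  0.007]
```

In the tool's units: 0.083 m / 0.5 = 0.166, 0.073 m / 0.5 = 0.146.

Emit:
inch_along(
  moves={"segments":[[-0.01,0.006,0.04,0,0,0,0.9],[-0.01,0.006,0.08,0,0,0,0.9],[-0.01,0.006,0.12,0,0,0,0.9],[-0.01,0.006,0.146,0,0,0,0.9],[-0.01,0.006,0.166,0,0,0,0.9],[-0.01,0.006,0.166,0,0,0,0.9]]},
)

```text
time: 15.18
eef_pos: [0.5041, 0.1113, 0.0061]
tcp_rot: [0.633, 0.774, -0.0, -0.0]
contact_force: [-0.6, -0.4, -0.0]
opening: 0.899
finger_force: 0.0
```

```bash
python3 d.py 0.195 .502 .1115 .004
```

```text
[ 0.0006 -0.002   0.0021] [-0.001 -0.     0.005]
```

In the tool's units: 0.001 m / 0.5 = 0.002.

Emit:
inch_along(
  moves={"segments":[[0,0,0.002,0,0,0,0.75],[0,0,0.002,0,0,0,0.6],[0,0,0.002,0,0,0,0.5],[0,0,0.002,0,0,0,0.5],[0,0,0.002,0,0,0,0.5]]},
  force=60,
)

```text
time: 15.8
eef_pos: [0.5051, 0.1113, 0.0062]
tcp_rot: [0.633, 0.774, 0.0, 0.001]
contact_force: [0.3, 0.1, 5.8]
opening: 0.639
finger_force: 65.3
```

```bash
python3 d.py 0.205 .4705 .268 .12
```

```text
[ 0.1604 -0.0026 -0.1139] [ 0.001  0.    -0.005]
```

In the tool's units: 0.16 m / 0.5 = 0.32, 0.14 m / 0.5 = 0.28, -0.005 rad / 6.2832 = -0.0008.

Emit:
inch_along(
  moves={"segments":[[0,0,-0.06,0,0,0,0.5],[0,0,-0.16,0,0,0,0.5],[0,0,-0.226,0,0,-0.0008,0.5],[0.1,-0.002,-0.226,0,0,-0.0008,0.5],[0.2,-0.004,-0.226,0,0,-0.0008,0.5],[0.28,-0.006,-0.226,0,0,-0.0008,0.5],[0.32,-0.006,-0.226,0,0,-0.0008,0.5],[0.32,-0.006,-0.226,0,0,-0.0008,0.5],[0.32,-0.006,-0.226,0,0,-0.0008,0.5]]},
)

```text
time: 16.92
eef_pos: [0.469, 0.2668, 0.1174]
tcp_rot: [0.631, 0.776, -0.001, -0.0]
contact_force: [-0.7, 0.3, -1.1]
opening: 0.646
finger_force: 64.7
```

```bash
python3 d.py 0.205 .4705 .268 .12;  python3 -c "
from h import *
S=snap('side','side6');T=snap('top','top6')
C=np.zeros((400,800,3),np.uint8)
C[:,:400]=cv2.resize(S['pixels'][150:250,190:290],(400,400),interpolation=cv2.INTER_CUBIC);C[:,400:]=cv2.resize(T['pixels'][190:290,170:270],(400,400),interpolation=cv2.INTER_CUBIC)
cv2.imwrite('pics/c6.png',C[:,:,::-1])"
```

```text
[ 0.0008  0.0017 -0.0026] [-0.002  0.001 -0.   ]
```

View pics/c6.png

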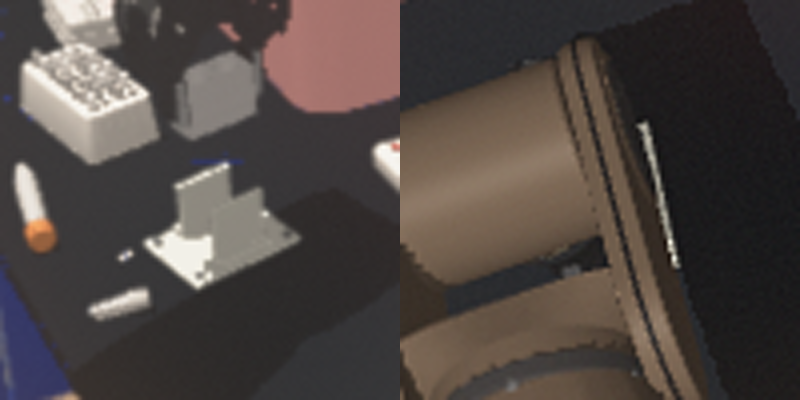

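The block is held level above the stand. I'll check its lateral offset with the side view.

```bash
python3 - <<'E' | tail -3
from fit import *
S=load('side6'); z=.111
print(proj(S,W([.469,.2668,.205],[(-.028,-.013,z),(.028,-.013,z)])).round(1), 'seen (237,184.5) (254.5,177)')
st=[.4705,.268,.205]
print(proj(S,W(st,[(-.023,-.018,.052),(.023,-.018,.052),(-.023,.023,.052),(.023,.023,.052)])).round(1).tolist(),'seen',[(190+u/4,150+v/4) for u,v in [(212,214),(262,189),(176,184),(229,163)]])
E
```

```text
[[237.8 185.3]
 [254.  178.5]] seen (237,184.5) (254.5,177)
[[241.9, 202.4], [254.7, 196.6], [233.8, 196.3], [246.5, 190.7]] seen [(243.0, 203.5), (255.5, 197.25), (234.0, 196.0), (247.25, 190.75)]
```

In the tool's units: 0.074 m / 0.5 = 0.148, 0.067 m / 0.5 = 0.134.

Emit:
inch_along(
  moves={"segments":[[0.002,0.002,0.04,0,0,0,0.5],[0.002,0.002,0.08,0,0,0,0.5],[0.002,0.002,0.104,0,0,0,0.5],[0.002,0.002,0.12,0,0,0,0.5],[0.002,0.002,0.134,0,0,0,0.5],[0.002,0.002,0.148,0,0,0,0.5],[0.002,0.002,0.148,0,0,0,0.5]]},
)

```text
time: 17.9
eef_pos: [0.47, 0.2686, 0.0439]
tcp_rot: [0.631, 0.776, -0.0, -0.0]
contact_force: [0.1, 0.3, -2.2]
opening: 0.643
finger_force: 64.7
```

```bash
python3 d.py 0.205 .4705 .268 .0102
```

```text
[-0.0007  0.0004  0.0337] [-0.001  0.     0.   ]
```

Bottom is at 38 mm, inside the channel, with no contact force. I'll go on down.

In the tool's units: 0.032 m / 0.5 = 0.064, 0.029 m / 0.5 = 0.058.

Emit:
inch_along(
  moves={"segments":[[0,0,0.02,0,0,0,0.5],[0,0,0.036,0,0,0,0.5],[0,0,0.05,0,0,0,0.5],[0,0,0.058,0,0,0,0.5],[0,0,0.064,0,0,0,0.5],[0,0,0.064,0,0,0,0.5]]},
)

```text
time: 18.65
eef_pos: [0.4703, 0.2687, 0.0122]
tcp_rot: [0.631, 0.776, -0.0, -0.0]
contact_force: [-0.6, 0.5, -1.9]
opening: 0.649
finger_force: 64.7
```

```bash
python3 d.py 0.205 .4705 .268 .0102
```

```text
[-0.0007  0.0001  0.002 ] [-0.  0. -0.]
```

In the tool's units: 0.002 m / 0.5 = 0.004, 0.001 m / 0.5 = 0.002.

Emit:
inch_along(
  moves={"segments":[[0,0,0.002,0,0,0,0.5],[0,0,0.004,0,0,0,0.5],[0,0,0.004,0,0,0,0.5]]},
)

```text
time: 19.02
eef_pos: [0.4703, 0.2687, 0.0103]
tcp_rot: [0.631, 0.776, 0.0, 0.0]
contact_force: [-0.9, 0.7, -2.7]
opening: 0.646
finger_force: 64.7
```

The rows are not in the units I measure in: shifts go in shares of 0.5 m and turns go in shares of 2 pi rad. I convert before sending: -0.19 m / 0.5 = -0.38, -0.18 m / 0.5 = -0.36.

Emit:
inch_along(
  moves={"segments":[[0,0,0,0,0,0,0.75],[0,0,0,0,0,0,0.85],[0,0,0,0,0,0,0.85],[0,0,-0.04,0,0,0,0.85],[0,0,-0.12,0,0,0,0.85],[0,0,-0.22,0,0,0,0.85],[0,0,-0.34,0,0,0,0.85],[-0.12,0,-0.38,0,0,0,0.85],[-0.24,0,-0.38,0,0,0,0.85],[-0.36,0,-0.38,0,0,0,0.85]]},
)

```text
time: 20.27
eef_pos: [0.5074, 0.0909, 0.2014]
tcp_rot: [0.631, 0.776, 0.001, 0.001]
contact_force: [-0.2, 1.1, -0.1]
opening: 0.849
finger_force: 0.0
```

Emit:
inch_along(
  moves={"segments":[[-0.12,0,0,0,0,0,0.85],[-0.24,0,0,0,0,0,0.85],[-0.24,0,0,0,0,0,0.85]]},
)

```text
time: 20.65
eef_pos: [0.532, -0.0287, 0.2006]
tcp_rot: [0.633, 0.774, -0.0, 0.001]
contact_force: [0.3, 0.5, 0.3]
opening: 0.852
finger_force: 0.0
```

```bash
python3 -c "
from h import *
S=snap('side','side7');T=snap('top','top7')
C=np.zeros((400,800,3),np.uint8)
C[:,:400]=cv2.resize(S['pixels'][150:250,190:290],(400,400),interpolation=cv2.INTER_CUBIC);C[:,400:]=cv2.resize(T['pixels'][190:290,170:270],(400,400),interpolation=cv2.INTER_CUBIC)
cv2.imwrite('pics/c7.png',C[:,:,::-1])"
```

```text
(no output)
```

View pics/c7.png

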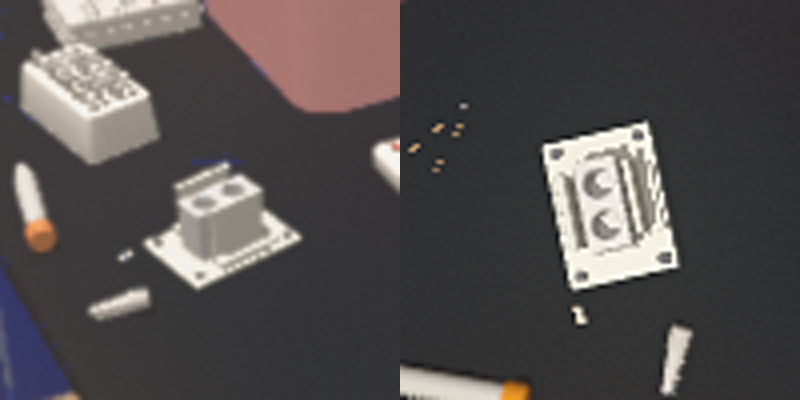

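The block sits between the two cheeks with its wells up. I'll check the height and centring numerically.

```bash
python3 - <<'E' | tail -6
from fit import *
T=load('top7');S=load('side7');st=[.4705,.268,.205]
u=np.array([[170+204.5/4,190+203/4]]);v=np.array([[190+218/4,150+195.5/4]])
# triangulate
o1,d1=ray(T,u);o2,d2=ray(S,v)
A=np.c_[d1[0],-d2[0]];s=np.linalg.lstsq(A,o2-o1,rcond=None)[0];a,b=o1+s[0]*d1[0],o2+s[1]*d2[0]
print('tri',a.round(4),b.round(4))
for c,p in((T,u),(S,v)):
    q=at_z(c,p,.044)[0]-[.4705,.268,0]; print(R.from_euler('z',-.205).apply(q).round(4))
print(ctrl.get_state()['contact_force'])
E
```

```text
stand [0.4701 0.2683 0.1989] [-0.7 -0.3  0.5 -0.2  0.2 -0.1  0.3 -0.1 -0.5 -0.2 -0.6  0.2]
rack [[0.469, 0.532, 0.054], [0.483, 0.41, 0.054], [0.419, 0.399, 0.054], [0.401, 0.522, 0.054]] timer [[0.647 0.281 0.019]]
tri [0.4697 0.2661 0.0462] [0.4687 0.2665 0.0462]
[-0.001  -0.0014  0.044 ]
[-0.0003  0.0016  0.044 ]
[-0.04076205  0.09772927  0.16621454]
```

The block's top is at 46 mm (expected 44), and it is centred within 2 mm. Handing in.

```bash
python3 -c "
from plant import ctrl, ticket, read_camera
print(ticket.sign_off())"
```

```text
the job is handed in; nothing more can be done
None
```

The job is handed in, though the judge's result was not shown: the lid is open past upright, the wrong two-well block (rightmost nest, in tray_eight's half) stands wells up in the return stand, centred within about 2 mm, and I touched none of the other blocks, the rack or the timer.

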